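# Turn the leaf of the washer sample stand

## Robot

A 7-joint arm with a two-finger parallel gripper is mounted at the origin on the work surface. World frame = base frame: x ahead of the robot, y to its left, z up, the work surface at z = 0. Lengths are in m, angles in rad, forces in N, time in s.
With the tool pointing down it reaches from about 0.425 to 0.8 m from the base axis. Payload 8.3 kg.
Tool frame: the origin (TCP) lies at the very end of the fingers, on their centre line; the grasp point (between the pads) lies 19 mm behind it; z points along the fingers, x is the direction in which the jaws open and shut, and the axes are right-handed (so a half turn about z gives the same grasp; the last joint's range is limited). The gripper opens to 85 mm and grips with 20 to 120 N. Pads are 22 mm wide; open, the fingers measure 114 mm over their backs; the gripper's body (76 mm by 85 mm) begins 54 mm behind the grasp point. The pads swing forward as they close: fully open they stand 13 mm farther back than shut.
Start: joints at [1.058, 0.383, 0.016, 1.37, -0.006, 1.388, -0.046], TCP at [0.272, -0.563, 0.231] pointing down, gripper open.
Joint ranges: [-2.95, 2.95], [-0.25, 2.06], [-1.52, 1.56], [0.18, 2.33], [-1.44, 4.58], [0.02, 2.06], [-3.01, 3.01]. Speed limits (rad/s): [2.39, 2.39, 3.01, 3.01, 3.14, 3.14, 3.14].

## Interface

Orientations are given as a unit quaternion [w, x, y, z].
In Python, from cell import * gives the robot as it stands. The module is installed in compiled form; this text tells all that it offers. Calls block until the motion is done:
- move_ptp(position, orientation): joint-space move of the TCP to a pose.
- move_straight(position, rotation=None, vel=0.15, f_stop=None): straight line of the TCP; rotation=None keeps the orientation; vel is the mean speed in m/s. With f_stop (N) it stops when the force on the tool has changed by that much, and returns True; else False.
- set_joints(angles): joint-space move.
- ungrasp() and close(grip_force=None): open the fingers fully, or close them until they stop; grip_force is the grip in N (None keeps the last).
- pause(seconds).
- inverse_kinematics(position, orientation): joint angles nearest the present ones, or None.
- read_camera(name): name is "scene" or "top" or "wrist"; returns the picture (480x640x3 uint8, red, green, blue); there is no depth.
- camera_model(name): a dict with "fx", "fy", "cx", "cy" (pixels), "k1" (the pictures are not rectified: a ray, as slopes to the right and down, at radius r is drawn at 1 + k1 r^2 times it, then the intrinsics apply), "world_to_cam" (4x4, takes a point from world to camera coordinates); the wrist camera has in their place "tool_from_camera" (4x4, takes a point from camera to tool coordinates, whose origin is the TCP and whose axes are the tool frame's). Camera axes: x right, y up, looking along -z (the intrinsics and any distortion apply to the point x, -y, -z); pixel columns grow to the right and rows downward; lengths in m; the calibration is good to about 2 mm. A picture is of the moment at which its call begins: read the wrist's pose just before it. camera_model takes no time and is no camera call.
A pose or a line that the arm cannot do raises MotionError and nothing moves.
- close_job(): hands the job in, once; it reports no verdict.
Readings, each from a call of its own:
- get_time_s(): time.
- get_q(): joint angles.
- get_joint_velocities(): joint speeds.
- get_joint_efforts(): joint torques, N m.
- get_position(): TCP position.
- get_orientation(): TCP orientation.
- get_contact_force(): force on the tool from outside, world axes, zero at the start.
- get_torque(): the same for the moment, N m.
- get_grip_width(): opening from 0.0 (shut) to 1.0 (fully open).
Only numpy, scipy, OpenCV 4.12 (cv2) and the standard library are available. Lean on these libraries where they do the work, as an engineer would, in place of code of your own. Each camera call takes 0.05 s, during which the arm holds its last target.

## Task

On the stockroom counter, turn the metal leaf of the washer sample stand over its spine, from the left-hand page to the right-hand page, and press it down so that it lies flat there and the left page is uncovered. Only push it with the fingertips or the outside of the fingers, never pinch or grip the leaf or its lip; do not lift, shift or knock over the jar, carton, bin and tin standing around the stand.

Things in the scene. Friction and masses are not known exactly. Their poses are not given: they have to be found in the camera images.
- stand: Cream steel stand fixed to the counter, 176 mm along its spine, 222 across; two page blocks with tops at 42 mm show washers on grey cloth. Origin: middle of its underside, on the counter. x: along the spine, away from the robot at yaw 0 (yaw -0.7 to 0.7 rad); +y: left page, -y: right page. The spine (hinge line, 12 mm barrel) lies at y = 0, 46 mm above the counter.
- leaf (a joint): Leaf angle, rad: 0 = flat on the left page (+y), 1.57 upright, 3.14 = flat on the right page (end stop); starts at 0.15 to 0.6. Aluminium plate 4 mm thick, 150 mm along the spine, reaching 115 mm out from it; flat, it is 44 to 48 mm above the counter. Mass 0.14 to 0.23 kg. Stiff hinge (0.2 N m friction): it stays at any angle, never falls by itself; 2 to 10 N at the lip move it.
- leaf_mid (a point): Point at mid-thickness of the leaf, 60 mm out from the spine, midway along it. x along the spine, y outward from the spine along the leaf, z out of the face that is on top at the start. A level or sinking push at the edge tends to jam while the leaf is low: carry the finger up and over in an arc round the spine, the lip resting against it, then press down from above.
- lip_edge (a point): Middle of the free edge of the lip: a tongue 90 mm wide, 30 long, 4 thick at the middle of the leaf's outer edge, bent up 50 degrees. Leaf flat on the left: this edge is 134 mm out from the spine, 23 mm above the leaf, so a finger from outside gets under it. Turned over, the lip hangs down outside the right page, clear of the counter. x along spine, y along the lip to this edge.
- jar: Loose clear jar with an orange screw lid, 60 mm in diameter, 85 mm tall, beyond the far end of the spine (swaps sides with the carton). Origin: centre of its underside. To be left alone.
- carton: Loose plain cardboard carton 55 x 55 x 70 mm tall, beyond the far end of the spine. Origin: centre of its underside. To be left alone.
- bin: Loose black divided parts bin 70 x 110 x 35 mm tall, between the stand and the robot. Origin: centre of its underside. To be left alone.
- tin: Loose round tin 48 mm in diameter, 45 mm tall, to the right of the stand. Origin: centre of its underside. To be left alone.

How it is judged:
On the way, in this order (a step that is already met when the one before it is completed fails the run):
1. the leaf has been swung up past upright (value of joint leaf above 1.6 rad), for 0.05 s.
2. the leaf lies flat on the right-hand page (value of joint leaf above 3.07 rad), for 0.2 s.
At the end, for the whole second after the job is handed in: The leaf lies flat on the right-hand page (joint over 3.07 rad, within 4 degrees of its stop) and at rest; jar, carton, bin and tin stand upright within 15 mm of where they began (value of joint leaf above 3.07 rad and velocity of joint leaf between -0.05 and 0.05 rad/s and distance of each of jar, carton, bin, tin from where it was at the start of the episode below 0.015 m and angle between each of jar, carton, bin, tin's own z axis and vertical below 0.1 rad); the robot touches nothing.
It fails at once if jar, carton, bin or tin is shifted by more than 15 mm, lifted or tipped (distance of any of jar, carton, bin, tin from where it was at the start of the episode above 0.015 m or angle between any of jar, carton, bin, tin's own z axis and vertical above 0.2 rad).
It fails at once if the leaf is gripped between the fingers (the grasp point lies inside the plate) (z of the grasp point in the frame of leaf_mid between -0.004 and 0.004 m and y of the grasp point in the frame of leaf_mid between -0.045 and 0.058 m and x of the grasp point in the frame of leaf_mid between -0.08 and 0.08 m).
It fails at once if the lip is gripped between the fingers (the grasp point lies inside the lip or just past its edge) (z of the grasp point in the frame of lip_edge between -0.004 and 0.004 m and y of the grasp point in the frame of lip_edge between -0.03 and 0.008 m and x of the grasp point in the frame of lip_edge between -0.05 and 0.05 m).
It also fails if it takes over 51 s, if anything falls off the work surface, if the arm or the gripper's body presses on something with over 40 N, if the wrist force passes 120 N, or if a joint passes its speed limit or range.

## Working session

There is one attempt and no reset: what is moved stays moved. The work goes in short steps, each a Python script; the robot and the scene stay as the last script left them, time stands still between calls to the robot, and variables do not carry over. Pictures are saved under pics/ and viewed, and the job is handed in when it is done.

```bash
mkdir -p pics; python3 - <<'E'
from cell import *
import cv2,numpy as np
print(get_time_s(),get_position(),get_orientation(),get_grip_width())
for n in ["scene","top"]:
    im=read_camera(n); cv2.imwrite(f"pics/{n}0.png",im[:,:,::-1]); m=camera_model(n)
    print(n,{k:(np.round(v,4).tolist() if hasattr(v,'__len__') else v) for k,v in m.items()})
E
```

```text
0.0 [ 0.27153247 -0.56236812  0.23026749] [-5.04991683e-04  8.47004970e-01 -5.31584051e-01 -8.50558970e-04] 1.0013569635977528
scene {'fx': 459.68654152151373, 'fy': 459.68654152151373, 'cx': 319.5096490365657, 'cy': 235.5374568662922, 'k1': -0.06704749214762144, 'world_to_cam': [[0.2981, 0.9543, 0.0228, -0.199], [-0.522, 0.143, 0.8409, 0.2428], [0.7992, -0.2626, 0.5407, -1.2732], [0.0, 0.0, 0.0, 1.0]]}
top {'fx': 505.1950019408592, 'fy': 505.1950019408592, 'cx': 324.3974082572832, 'cy': 227.6572302505097, 'k1': 0.0094005599524083, 'world_to_cam': [[-0.0156, -0.9999, 0.0031, 0.0182], [0.9955, -0.0153, 0.0931, -0.6196], [-0.093, 0.0045, 0.9957, -0.8131], [0.0, 0.0, 0.0, 1.0]]}
```

View pics/scene0.png

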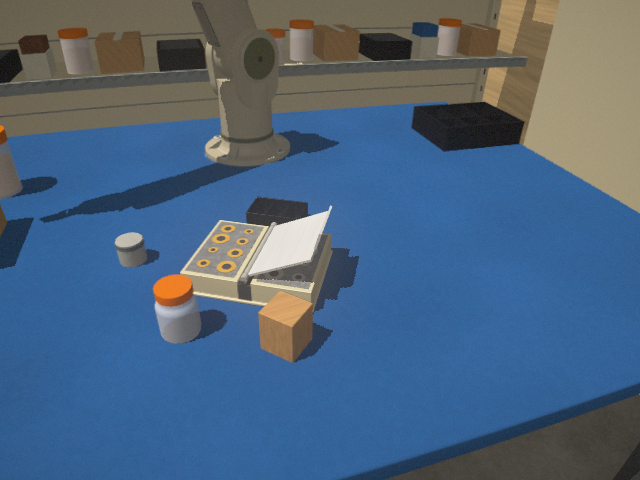

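View pics/top0.png

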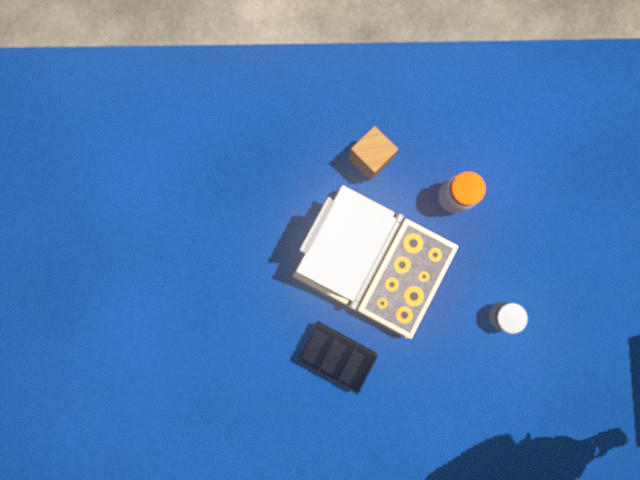

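```bash
cat > h.py <<'E'
import cv2,numpy as np
from cell import *
def ray(n,u,v):
    m=camera_model(n); a=np.array([(u-m['cx'])/m['fx'],(v-m['cy'])/m['fy']]); p=a.copy()
    for _ in range(20): p=a/(1+m['k1']*(p@p))
    T=np.array(m['world_to_cam']); R=T[:3,:3]
    d=R.T@np.array([p[0],-p[1],-1.]); return -R.T@T[:3,3], d/np.linalg.norm(d)
def onz(n,u,v,z):
    o,d=ray(n,u,v); return o+d*(z-o[2])/d[2]
def proj(n,P):
    m=camera_model(n); c=np.array(m['world_to_cam'])@np.r_[P,1]; p=np.array([c[0],-c[1]])/-c[2]
    p=p*(1+m['k1']*(p@p)); return np.array([m['cx']+m['fx']*p[0],m['cy']+m['fy']*p[1]])
def tri(u1,u2):
    o1,d1=ray('top',*u1);o2,d2=ray('scene',*u2)
    s=np.linalg.lstsq(np.c_[d1,-d2],o2-o1,rcond=None)[0]; a=o1+s[0]*d1;b=o2+s[1]*d2
    return (a+b)/2,np.linalg.norm(a-b)
E
python3 - <<'E'
import cv2
a=cv2.imread('pics/top0.png')[120:400,270:540]; cv2.imwrite('pics/topz.png',cv2.resize(a,None,fx=2.14,fy=2.14,interpolation=cv2.INTER_CUBIC))
a=cv2.imread('pics/scene0.png')[190:360,110:350]; cv2.imwrite('pics/scz.png',cv2.resize(a,None,fx=3,fy=3,interpolation=cv2.INTER_CUBIC))
E
```

```text
(no output)
```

View pics/topz.png

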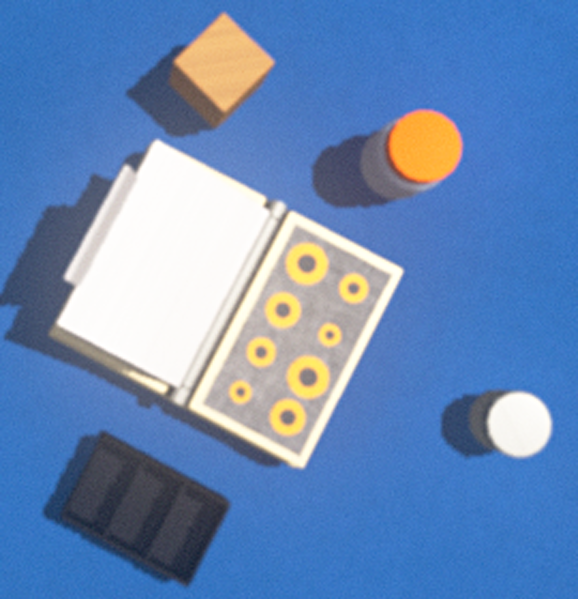

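View pics/scz.png

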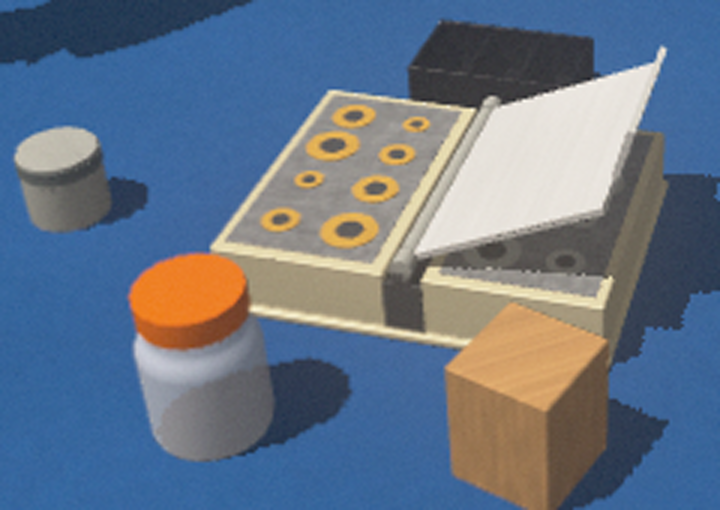

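```bash
python3 - <<'E'
from h import *
np.set_printoptions(precision=4,suppress=True)
t=lambda x,y:(x/2.14+270,y/2.14+120)
s=lambda x,y:(x/3+110,y/3+190)
A=onz('top',*t(278,205),.052);B=onz('top',*t(180,397),.052);print('spine',A,B,np.linalg.norm(A-B))
A2,e=tri(t(278,205),s(404,266));B2,e2=tri(t(180,397),s(491,100));print(A2,e,B2,e2)
C=onz('top',*t(403,269),.042);D=onz('top',*t(303,468),.042);print('page',C,D,np.linalg.norm(C-D))
E_=onz('top',*t(288,213),.042);F=onz('top',*t(191,405),.042);print(E_,F,np.linalg.norm(E_-F),np.linalg.norm(C-E_))
u=C-D+E_-F;yaw=np.arctan2(u[1],u[0]);u2=A-B;print('yaw',yaw,np.arctan2(u2[1],u2[0]))
ux=np.array([np.cos(yaw),np.sin(yaw),0]);uy=np.array([-ux[1],ux[0],0])
# origin: outer right edge is at y=-0.111(base?) 
M=(A+B)/2;print('spine mid',M, 'page outer y',(C-M)@uy,(D-M)@uy,'inner',(E_-M)@uy,(F-M)@uy,'x',(C-M)@ux,(D-M)@ux)
P,e=tri(t(155,141),s(603,213));print('leaf far corner',P,e,'rel',(P-M)@ux,(P-M)@uy,P[2]-.046,np.arctan2(P[2]-.046,(P-M)@uy))
L,e=tri(t(124,167),s(664,48));print('lip?',L,e,(L-M)@ux,(L-M)@uy,L[2])
# objects
print('jar lid',onz('top',*t(425,146),.085)); print('tin',onz('top',*t(519,424),.045))
for q in [(224,13),(274,62),(224,115),(173,68)]: P=onz('top',*t(*q),.07);print('cart',P,(P-M)@ux,(P-M)@uy)
for q in [(102,432),(229,500),(188,584),(48,515)]: P=onz('top',*t(*q),.035 ) if q!=(48,515) else onz('top',*t(*q),.035);print('bin',P,(P-M)@ux,(P-M)@uy)
for nm,q,z in (('jar',(425,146),.085),('tin',(519,424),.045)): P=onz('top',*t(*q),z);print(nm,(P-M)@ux,(P-M)@uy)
print(get_time_s())
E
```

```text
spine [ 0.6351 -0.1142  0.052 ] [ 0.492  -0.0368  0.052 ] 0.1627168133967057
[ 0.6361 -0.114   0.0461] 0.002444720485389544 [ 0.4922 -0.0358  0.0495] 0.002321709025570446
page [ 0.5856 -0.2098  0.042 ] [ 0.4372 -0.1286  0.042 ] 0.16913018408427868
[ 0.63   -0.1233  0.042 ] [ 0.4853 -0.0456  0.042 ] 0.1642194621920174 0.09726008530740679
yaw -0.4969176650855238 -0.49606844766688063
spine mid [ 0.5636 -0.0755  0.052 ] page outer y -0.10757618361329647 -0.10692791211040495 inner -0.010342062842935996 -0.010990334345827508 x 0.08339232215062863 -0.08573661952536168
leaf far corner [ 0.6789 -0.0195  0.0914] 0.0013163562268910588 rel 0.07470396475371757 0.10421932228371904 0.045420516656570445 0.41099666452410966
lip? [0.6514 0.011  0.1646] 0.015567629008992003 0.035934870057408086 0.1178707859803814 0.16459342897776763
jar lid [ 0.6731 -0.218   0.085 ]
tin [ 0.4677 -0.2913  0.045 ]
cart [ 0.7795 -0.075   0.07  ] 0.18951769398933893 0.10341479098666484
cart [ 0.7412 -0.1116  0.07  ] 0.1733835864486241 0.052971792844180965
cart [ 0.7014 -0.073   0.07  ] 0.11999645364491497 0.06789812357503136
cart [ 0.7378 -0.0356  0.07  ] 0.1341302695366542 0.11813614917287174
bin [0.4656 0.022  0.035 ] -0.13258917309429705 0.03901753146175653
bin [ 0.4135 -0.0732  0.035 ] -0.1330719108607113 -0.06950961574578705
bin [ 0.3523 -0.0409  0.035 ] -0.20229320346110022 -0.07027085620161952
bin [0.4046 0.0636 0.035 ] -0.20608877274323892 0.04646583071981438
jar 0.16422589850537003 -0.0729941537747802
tin 0.01856348271482897 -0.2354037119010143
0.1
```

```bash
cat >> h.py <<'E'
from scipy.spatial.transform import Rotation as Ro
M=np.array([.5636,-.0755]);yaw=-.497
ux=np.array([np.cos(yaw),np.sin(yaw)]);uy=np.array([-ux[1],ux[0]])
def W(y,z,x=0): return np.r_[M+x*ux+y*uy,z]
def quat(sgn):
    X=sgn*np.r_[ux,0];Z=np.array([0,0,-1.]);q=Ro.from_matrix(np.c_[X,np.cross(Z,X),Z]).as_quat();return q[[3,0,1,2]]
def fing(th,r=.1,w=.011):
    d=np.array([np.cos(th),np.sin(th)]);n=np.array([np.sin(th),-np.cos(th)]);H=np.array([0,.046])
    c=H+r*d+.002*n
    root=H+.115*d+.002*n
    edge=H+.134*d+.023*np.array([-np.sin(th),np.cos(th)])+.002*n
    y=max(c[0],root[0],edge[0]) if th<np.pi/2 else c[0]
    return y+w,c[1]
def st():
    print(round(get_time_s(),2),np.round(get_position(),4),'F',np.round(get_contact_force(),1))
E
python3 - <<'E'
from h import *
print(fing(.42),fing(1.5),fing(3.1))
for s in (1,-1):
    for p in [W(.17,.3),W(.17,.087),W(.02,.146),W(-.09,.048)]:
        print(s,inverse_kinematics(p,quat(s)))
E
```

```text
(np.float64(0.12479094848759834), np.float64(0.0849498674253324)) (np.float64(0.021129768164993942), np.float64(0.14560802425707003)) (np.float64(-0.08883035370246138), np.float64(0.0521563365438756))
1 [ 0.23500099  0.49292738 -0.6417931   1.14184422  0.28727897  1.59249293
 -0.83782289]
1 [ 0.23005347  0.60312968 -0.57316897  1.46010089  0.33942672  1.1781038
 -0.88983573]
1 [ 0.41810191  0.37471177 -0.47336839  1.61289357  0.180167    1.19755692
 -0.59002588]
1 [ 0.52977748  0.40286394 -0.36588746  1.80220166  0.17116869  0.96753715
 -0.40384866]
-1 [ 0.50829049  0.71789177 -1.28927642  1.1273365   0.69443608  1.72956315
  2.07961096]
-1 [ 0.5861148   0.93377762 -1.29290433  1.44325239  0.89637536  1.42722703
  1.93002656]
-1 [ 0.91900768  0.68733444 -1.28455806  1.59259679  0.66963096  1.3735713
  2.20273597]
-1 [ 1.14847496  0.78831038 -1.28709441  1.7778849   0.80919023  1.22470137
  2.27259665]
```

```bash
python3 - <<'E'
from h import *
q=quat(1)
close(40)
p=get_position();move_straight([p[0],p[1],.32],vel=.2)
move_ptp(W(.17,.30),q); st()
move_straight(W(.165,.088),vel=.15); st()
im=read_camera('top');cv2.imwrite('pics/t1.png',im[100:400,200:500,::-1].repeat(2,0).repeat(2,1))
im=read_camera('scene');cv2.imwrite('pics/s1.png',im[130:360,110:410,::-1].repeat(2,0).repeat(2,1))
E
```

```text
4.07 [0.6449 0.0723 0.2999] F [ 0.5 -0.9  0.4]
5.63 [0.6429 0.0698 0.0891] F [ 0.1 -0.6  0.9]
```

View pics/t1.png

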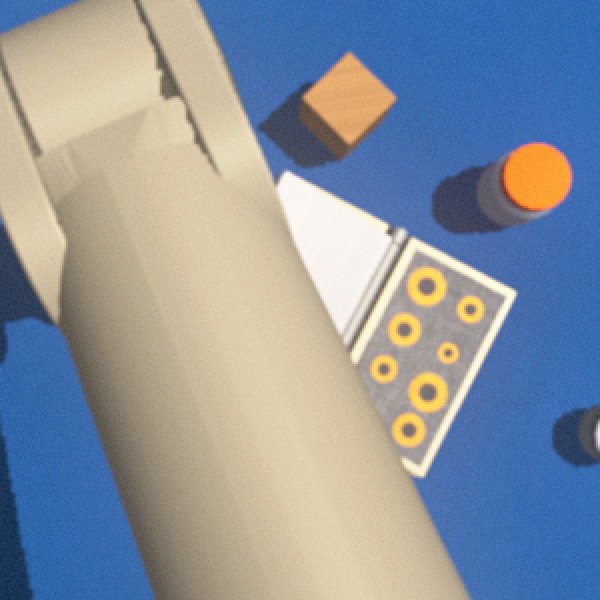

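View pics/s1.png

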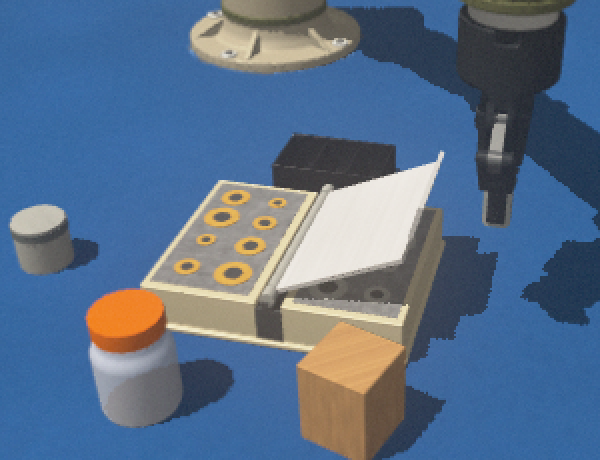

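```bash
python3 - <<'E'
from h import *
hit=move_straight(W(.128,.088),vel=.06,f_stop=4);print(hit);st()
for th in np.arange(.45,1.21,.15):
    y,z=fing(th); hit=move_straight(W(y,z),vel=.1,f_stop=25);print(round(th,2),hit);st()
    if hit: break
im=read_camera('scene');cv2.imwrite('pics/s2.png',im[130:360,110:410,::-1].repeat(2,0).repeat(2,1))
E
```

```text
False
6.5 [0.6247 0.0372 0.0881] F [ 1.2 -0.3  0.3]
0.45 False
6.75 [0.6226 0.0347 0.0885] F [1.5 4.8 1.4]
0.6 False
7.08 [0.6174 0.0231 0.1027] F [2.8 5.  3.7]
0.75 False
7.41 [0.6107 0.0109 0.1141] F [3.4 4.9 3.4]
0.9 False
7.72 [ 0.6043 -0.0009  0.1236] F [2.9 3.6 2. ]
1.05 False
8.03 [ 0.5965 -0.0147  0.1311] F [0.6 0.4 0.6]
1.2 False
8.35 [ 0.5891 -0.0285  0.1379] F [-0.1  0.3  0.1]
```

View pics/s2.png

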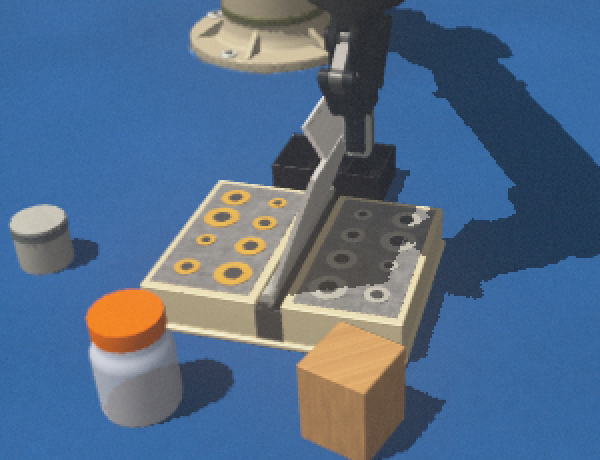

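```bash
python3 - <<'E'
from h import *
for th in np.arange(1.35,2.5,.15):
    y,z=fing(th); hit=move_straight(W(y,z),vel=.1,f_stop=25);print(round(th,2),hit);st()
    if hit: break
im=read_camera('scene');cv2.imwrite('pics/s3.png',im[130:360,110:410,::-1].repeat(2,0).repeat(2,1))
E
```

```text
1.35 False
8.72 [ 0.5817 -0.0427  0.1431] F [ 0.4 -0.5  0.2]
1.5 False
9.04 [ 0.5735 -0.0577  0.1456] F [ 0.3 -0.1  0.3]
1.65 False
9.35 [ 0.5659 -0.0716  0.1458] F [-0.1 -0.3  1. ]
1.8 False
9.65 [ 0.5587 -0.0846  0.1437] F [-0.1  0.5  0. ]
1.95 False
9.95 [ 0.5517 -0.0974  0.1394] F [0.1 0.3 0.1]
2.1 False
10.25 [ 0.545  -0.1097  0.1328] F [-0.3  0.8 -0.4]
2.25 False
10.55 [ 0.5389 -0.1207  0.1244] F [0.1 0.4 0.8]
2.4 False
10.85 [ 0.5335 -0.1303  0.1143] F [-0.3 -0.4 -1.1]
```

View pics/s3.png

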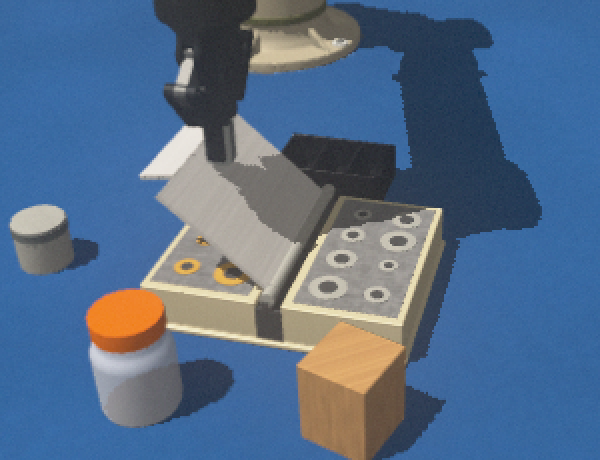

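The leaf (centre about 245,195) is now well over the spine, at roughly 2.4 rad. The fingertip (220,155) is touching its face or just above it. I'll press it down next.

```bash
python3 - <<'E'
from h import *
for th in (2.55,2.7,2.85,3.0):
    y,z=fing(th); hit=move_straight(W(y,z),vel=.1,f_stop=25);print(round(th,2),hit);st()
    if hit: break
else:
    hit=move_straight(W(-.089,.036),vel=.03,f_stop=22);print('press',hit);st()
    pause(.5);st()
im=read_camera('scene');cv2.imwrite('pics/s4.png',im[130:360,110:410,::-1].repeat(2,0).repeat(2,1))
E
```

```text
2.55 False
11.2 [ 0.5291 -0.1383  0.1027] F [ 0.   0.8 -0.3]
2.7 False
11.5 [ 0.5255 -0.1448  0.09  ] F [0.4 0.9 0.8]
2.85 False
11.8 [ 0.523  -0.1495  0.0763] F [0.4 0.2 0.4]
3.0 False
12.1 [ 0.5214 -0.1525  0.0618] F [-0.   0.1 -0.3]
press True
12.67 [ 0.5218 -0.1535  0.048 ] F [-4.5  0.2 11.3]
13.17 [ 0.5218 -0.1535  0.0481] F [-3.6  1.4 11.4]
```

View pics/s4.png

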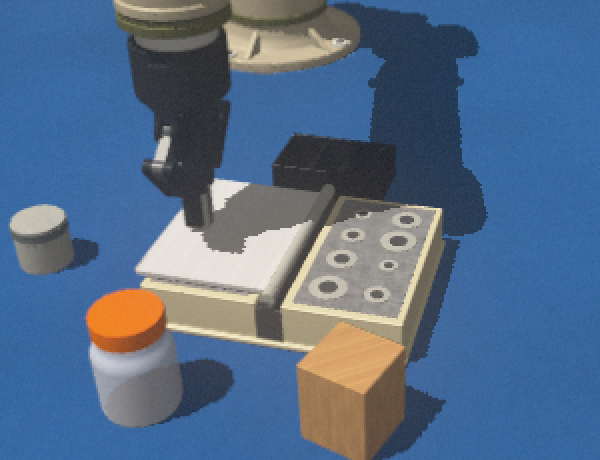

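```bash
python3 - <<'E'
from h import *
hit=move_straight(W(-.092,.034),vel=.03,f_stop=25);print('press',hit);st()
pause(.4);st()
move_straight(W(-.09,.3),vel=.2);st()
move_straight(W(.13,.33),vel=.3);st()
for n in ('scene','top'):
    im=read_camera(n)[:,:,::-1];cv2.imwrite(f'pics/{n}5.png',im)
    c=im[210:300,160:340] if n=='scene' else im[120:400,270:540]
    cv2.imwrite(f'pics/{n}5z.png',cv2.resize(c,None,fx=4 if n=='scene' else 2.14,fy=4 if n=='scene' else 2.14,interpolation=cv2.INTER_CUBIC))
E
```

```text
press True
13.45 [ 0.5219 -0.1535  0.0481] F [-4.7  0.5 11.2]
13.85 [ 0.5218 -0.1535  0.048 ] F [-5.2  1.1 11.7]
15.27 [ 0.5202 -0.1545  0.2988] F [-0.3 -0.5 -0.4]
16.16 [0.6254 0.0372 0.3294] F [ 0.4 -0.7  0.4]
```

View pics/scene5z.png

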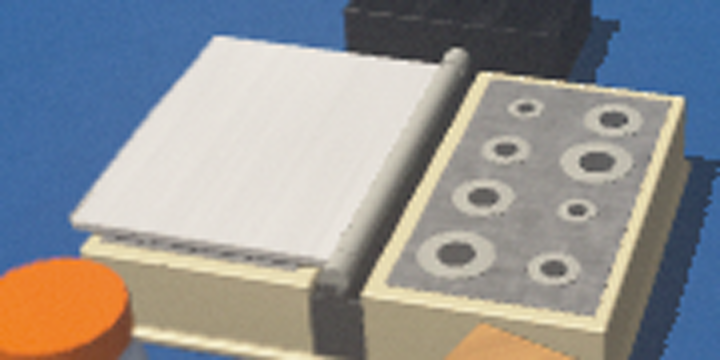

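View pics/top5z.png

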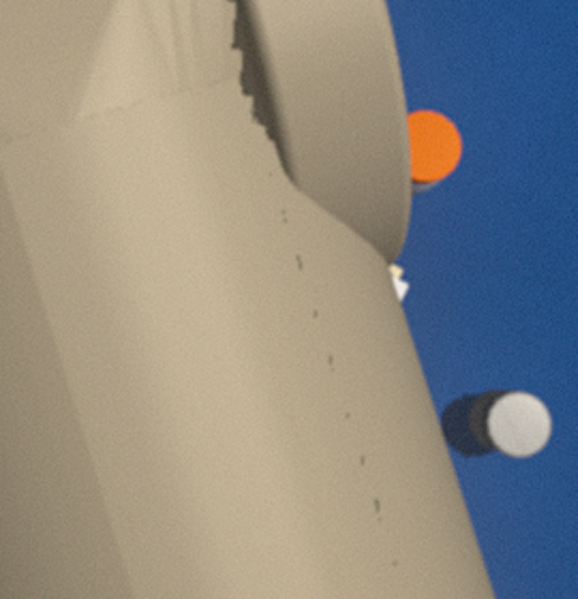

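```bash
python3 - <<'E'
from h import *
H=np.array([0,.046])
print('page corner',proj('scene',W(-.1075,.042,.0845)),'measured',(85/4+160,238/4+210))
for th in (3.1416,3.07,3.0,2.9):
    for o in (.002,-.002):
        d=np.array([np.cos(th),np.sin(th)]);n=np.array([np.sin(th),-np.cos(th)])
        c=H+.115*d+o*n;print(th,o,*[np.round(proj('scene',W(*c,x)),1) for x in (.075,-.075)])
print('meas corners',(72/4+160,222/4+210),(213/4+160,38/4+210))
E
```

```text
page corner [178.81407689 272.05220041] measured (181.25, 269.5)
3.1416 0.002 [176.6 264.9] [212.4 218.5]
3.1416 -0.002 [176.9 266.9] [212.6 220.3]
3.07 0.002 [176.1 260.8] [212.2 214.7]
3.07 -0.002 [176.3 262.8] [212.2 216.5]
3.0 0.002 [175.9 256.8] [212.2 211. ]
3.0 -0.002 [175.9 258.8] [212.2 212.8]
2.9 0.002 [176.3 251.1] [212.8 205.8]
2.9 -0.002 [176.1 253.1] [212.5 207.6]
meas corners (178.0, 265.5) (213.25, 219.5)
```

```bash
python3 - <<'E'
import cv2,numpy as np
a=cv2.imread('pics/scene0.png');b=cv2.imread('pics/scene5.png')
for n,(x,y,w,h) in dict(jar=(150,270,60,75),carton=(255,315,62,45),tin=(112,230,40,40),bin=(245,198,40,22)).items():
    g=lambda i:cv2.cvtColor(i[y:y+h,x:x+w],cv2.COLOR_BGR2GRAY).astype(np.float32)
    print(n,cv2.phaseCorrelate(g(a),g(b)))
from cell import *
print(get_time_s(),get_contact_force()); close_job()
E
```

```text
jar ((0.010609784161303537, 0.498716909907742), 0.9963631867302789)
carton ((-0.016348881730898768, 0.4596307432302069), 0.982858904865053)
tin ((0.031581047513746796, -0.01127969758044145), 0.998698582649231)
bin ((0.0005296423966605346, 0.03903015699722445), 0.98490216533343)
16.2583 [-0.05212046 -0.28465434 -0.04617718]
the job is handed in; nothing more can be done
```

The leaf is turned over and lies flat on the right-hand page, with the left page uncovered. I handed the job in at about 16.3 s of the 51 s allowed.

I kept the fingers shut, swung the lip up from outside in an arc round the spine, then pressed the leaf down from above and moved the arm clear.

- **Leaf flat:** pressing twice stopped hard at a tip height of 48 mm, which is the height of the leaf's top face when flat. In the last scene picture the leaf's outer corners are within about 1.5 px of where they should be at 3.14 rad. At 3.07 rad they would be about 4 px off.
- **Loose objects:** comparing the first and last pictures, the jar, carton, bin and tin each shifted by 0.5 px or less. At that range 0.5 px is about 1 mm.
- **Forces:** the readings I took stayed around 13 N or below, and nothing pressed on the tool at the end.
- **Disagreements:** one hand-read page corner in the scene view was about 3.5 px off its prediction, and one lip corner could not be matched between the two cameras. I used neither to steer the arm. In the last top picture the arm hid the stand, so only the scene camera and the press height confirm that the leaf is flat.

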